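# Push the sample blocks home and set zero

## Robot

A 7-joint arm with a two-finger parallel gripper is mounted at the origin on the work surface. World frame = base frame: x ahead of the robot, y to its left, z up, the work surface at z = 0. Lengths are in m, angles in rad, forces in N, time in s.
With the tool pointing down it reaches from about 0.425 to 0.875 m from the base axis. Payload 4.7 kg.
Tool frame: the origin (TCP) lies midway between the tips of the shut fingers; the grasp point (between the pads) lies 19 mm behind it; y points along the fingers, z is the direction in which the jaws open and shut, and the axes are right-handed (so a half turn about y gives the same grasp; the last joint's range is limited). The gripper opens to 87 mm and grips with 3 to 60 N. Pads are 19 mm wide; open, the fingers measure 117 mm over their backs; the gripper's body (75 mm by 190 mm) begins 51 mm behind the grasp point.
Start: joints at [-1.092, 0.321, -0.07, 1.45, 0.023, 1.371, -0.057], TCP at [0.291, 0.581, 0.223] pointing down, gripper open.
Joint ranges: [-2.86, 2.86], [-0.3, 2.09], [-1.38, 1.24], [0.06, 2.45], [-1.56, 4.7], [0.09, 2.05], [-2.69, 2.69]. Speed limits (rad/s): [2.57, 2.57, 3.14, 3.14, 3.14, 3.14, 3.14].

## Interface

Orientations are given as a rotation vector (axis times angle).
In Python, from bench import ctrl gives the robot as it stands.
- The arm moves only by the tool play_rows, never from a script. Its arguments are lists of equal length, an entry for each row: "translation": the shift along the tool's x, y, z in mm, a list of three; "turn": the turn, a rotation vector about the tool's x, y, z in rad, a list of three; "fingers": the opening, from -1 (shut) to 1 (fully open), so that 0 is half open. In form: {"translation": [[dx, dy, dz], ...], "turn": [[wx, wy, wz], ...], "fingers": [fingers, ...]}. A call has exactly 10 rows; each row shifts and turns the commanded pose from where the row before left it, along the tool's axes as they then stand; what a row does not reach is not made up. A row lasts 1/12 s, in which the tool goes at most 41.7 mm and 7.16 degrees, less where a joint would pass 70% of its speed; a pose out of reach is approached as far as the arm can. A call with a gripper value outside its range is refused whole. The fingers move at their own pace and stop on an object; "grip_force" is the grip in N (left out, the last holds). Time passes only in rows, so rows that do not move let the fingers close, or fill a call up. It gives the time, the measured TCP pose, the force and the opening at its end, in the units of the state.
- ctrl.get_state(): the state, without advancing time (a new reading comes with each control period).
- ctrl.get_image(name): name is "scene" or "top" or "wrist"; returns the picture (420x560x3 uint8, blue, green, red); there is no depth.
- ctrl.camera_info(name): a dict with "camera_matrix" (3x3 intrinsics, pixels), "k1" (the pictures are not rectified: a ray, as slopes to the right and down, at radius r is drawn at 1 + k1 r^2 times it, then the intrinsics apply), "R" (3x3) and "t" (3): a world point X has camera coordinates R X + t. Camera axes: x right, y down, z forward; pixel columns grow to the right and rows downward; lengths in m; the calibration is good to about 2 mm. A picture is of the moment at which its call begins: read the wrist's pose just before it. camera_info takes no time and is no camera call; for the wrist camera it gives the pose at the moment of the call.
- ctrl.close_job(): hands the job in, once; it reports no verdict.
The state is a dict: "time": time; "joint_positions": joint angles; "qd": joint speeds; "joint_torque": joint torques, N m; "position": TCP position; "tool_rot": TCP orientation; "ft_force": force on the tool from outside, world axes, zero at the start; "torque": the same for the moment, N m; "grip_width": opening from 0.0 (shut) to 1.0 (fully open).
Only numpy, scipy, OpenCV 4.12 (cv2) and the standard library are available. Lean on these libraries where they do the work, as an engineer would, in place of code of your own. Each camera call takes 0.05 s, during which the arm holds its last target.

## Task

With the fingertips, push the row of four touching sample blocks along the black set-up rail as one train, from behind the last block, until the first block is fully home against the steel end stop and no gap is left; slide them only, never lift them off the rail or let the row come apart. Then press the blue button fully down to set zero and let it go, without pressing the white one. Leave the other things on the bench where they are.

Things in the scene. Friction and masses are not known exactly. Their poses are not given: they have to be found in the camera images.
- rail: black metal set-up rail fixed to the bench, 340 long (x) x 85 wide (y); origin: centre of its underside, at bench height; +x runs along it to the end stop. Base plate 12 thick; blocks slide on it in a channel 37.5 wide, centred on y = 0, between two grey guide walls 7 wide, tops 20 above the bench, from x = -160 to +140. Open at the -x end
- stop_face (a point): centre of the foot of the stop face, on the channel floor 12 above the bench, at the rail's x = +140, y = 0; axes as the rail's. The end stop is a bright steel block 56 wide, 22 thick, top 46 above the bench. The blocks start as a straight touching row, the first one's front face 55 to 100 short of this face
- steel_block: sample block (bright steel, 0.28 kg, masses vary by about 20 %), 30 along the rail (x) x 36 wide (y) x 34 high, standing 26 above the guide walls; origin: centre of its underside, axes as the rail's. One of four equal-sized blocks in a row whose order varies; they slide with dry friction, all four together with 3 to 9 N
- brass_block: sample block (yellow brass, 0.30 kg, masses vary by about 20 %), 30 along the rail (x) x 36 wide (y) x 34 high, standing 26 above the guide walls; origin: centre of its underside, axes as the rail's. One of four equal-sized blocks in a row whose order varies; they slide with dry friction, all four together with 3 to 9 N
- alu_block: sample block (pale aluminium, 0.10 kg, masses vary by about 20 %), 30 along the rail (x) x 36 wide (y) x 34 high, standing 26 above the guide walls; origin: centre of its underside, axes as the rail's. One of four equal-sized blocks in a row whose order varies; they slide with dry friction, all four together with 3 to 9 N
- red_block: sample block (red-anodised aluminium, 0.10 kg, masses vary by about 20 %), 30 along the rail (x) x 36 wide (y) x 34 high, standing 26 above the guide walls; origin: centre of its underside, axes as the rail's. One of four equal-sized blocks in a row whose order varies; they slide with dry friction, all four together with 3 to 9 N
- blue_button (a joint): travel of the blue (the set-zero button) round push button, in metres: 0 up, 0.006 fully down; a spring of about 5 N at full travel returns it. It counts as pressed from 0.004
- blue_button_top (a point): centre of the top face of the blue button's cap (40 in diameter, 18 above the bench, pressed straight down), on a grey housing (56 in diameter, 12 high) fixed to the bench between the robot and the rail; blue may be left and white right, or the other way round
- white_button (a joint): travel of the white (leave alone) round push button, in metres: 0 up, 0.006 fully down; a spring of about 5 N at full travel returns it. It counts as pressed from 0.004
- white_button_top (a point): centre of the top face of the white button's cap (40 in diameter, 18 above the bench, pressed straight down), on a grey housing (56 in diameter, 12 high) fixed to the bench between the robot and the rail; blue may be left and white right, or the other way round
- ring_gauge: bystander, loose: steel ring gauge lying flat, 56 outside diameter, 26 bore, 18 high; origin at the centre of its underside. Leave it where it is
- plug_gauge: bystander, loose: steel plug gauge standing upright, 32 in diameter, 62 high; origin at the centre of its underside. Leave it where it is
- case: bystander, loose: maroon instrument case, 60 x 80 x 45 high; origin at the centre of its underside. Leave it where it is
- cup: bystander, loose: clear plastic cup, 68 in diameter at the rim, 70 high; origin at the centre of its underside. Leave it where it is
- blower: bystander, loose: pale grey rubber air blower standing nozzle up, 62 in diameter, 85 high; origin at the centre of its underside. Leave it where it is
- v_block: bystander, loose: steel V-block, 50 x 45 x 32 high; origin at the centre of its underside. Leave it where it is
- brush: bystander, loose: cleaning brush lying flat, about 200 long x 42 wide x 20 high, along its x axis, origin near the middle. Leave it where it is
Mind the look-alikes: they are no part of the job. What is shaped like the part that bears white_button but green or red is not meant.

How it is judged:
On the way, in this order (a step that is already met when the one before it is completed fails the run):
1. all four blocks are home: pushed along the rail until the row stands closed up against the end stop (x of each of steel_block, brass_block, alu_block, red_block in the frame of rail above 0.0325 m and z of each of steel_block, brass_block, alu_block, red_block in the frame of rail below 0.015 m and y of steel_block in the frame of rail between -0.004 and 0.004 m and angle between each of steel_block, brass_block, alu_block, red_block's own z axis and vertical below 0.08 rad and y of brass_block in the frame of rail between -0.004 and 0.004 m and y of alu_block in the frame of rail between -0.004 and 0.004 m and y of red_block in the frame of rail between -0.004 and 0.004 m), for 0.2 s.
2. the blue button is pressed down (value of joint blue_button above 0.004 m), for 0.03 s.
At the end, for the whole second after the job is handed in: All four blocks stand flat in the channel at rest, closed up against the end stop (all the gaps in the row and at the stop add up to less than 2.5 mm), and the buttons are up again, the blue one having been pressed after the row was home (all of step 1 and linear speed of each of steel_block, brass_block, alu_block, red_block below 0.01 m/s and value of joint each of blue_button, white_button below 0.002 m); the robot touches nothing.
It fails at once if a sample block is lifted more than 8 mm off the rail or tipped (z of any of steel_block, brass_block, alu_block, red_block in the frame of rail above 0.02 m or angle between any of steel_block, brass_block, alu_block, red_block's own z axis and vertical above 0.3 rad).
It fails at once if the row comes apart (gaps within it add up to more than 10 mm) (distance between steel_block and brass_block above 0.1006 m or distance between any of steel_block, brass_block and alu_block above 0.1006 m or distance between any of steel_block, brass_block, alu_block and red_block above 0.1006 m).
It fails at once if the blue button is pressed before the row is home (value of joint blue_button above 0.004 m and not (x of each of steel_block, brass_block, alu_block, red_block in the frame of rail above 0.0325 m)).
It fails at once if the white button is pressed (value of joint white_button above 0.003 m).
It fails at once if a bystander (ring gauge, plug gauge, case, cup, blower, V-block, brush) is moved more than 20 mm (distance of any of ring_gauge, plug_gauge, case, cup, blower, v_block, brush from where it was at the start of the episode above 0.02 m).
It also fails if it takes over 40 s, if anything falls off the work surface, if the arm or the gripper's body presses on something with over 40 N, if the wrist force passes 120 N, or if a joint passes its speed limit or range.

## Working session

There is one attempt and no reset: what is moved stays moved. The work goes in short steps, Python scripts to look and compute and a tool call to move; the robot and the scene stay as the last step left them, time stands still between calls to the robot, and variables do not carry over. Pictures are saved under pics/ and viewed, and the job is handed in when it is done.

Besides the shell and the picture viewer there is one more tool, called as a command line: name --argument value ..., lists and objects as JSON in quotes. play_rows: Moves the arm, as the interface text tells. Its arguments: {"type":"object","properties":{"translation":{"type":"array"},"turn":{"type":"array"},"fingers":{"type":"array"},"grip_force":{"type":"number"}},"required":["translation","turn","fingers"]}

```bash
mkdir -p pics; ls; python3 - <<'E'
from bench import ctrl
import cv2,json
s=ctrl.get_state(); print(s)
for n in("scene","top"):
    cv2.imwrite(f"pics/{n}0.png",ctrl.get_image(n)); print(n,ctrl.camera_info(n))
E
```

```text
pics
{'time': 0.0, 'joint_positions': array([-1.09186849,  0.3218159 , -0.07005655,  1.45170984,  0.02258134,
        1.37074733, -0.05688034]), 'qd': array([ 1.78059345e-03,  6.81078365e-04,  1.98138725e-05, -7.97384869e-05,
       -6.48392467e-04,  1.34818232e-03, -7.85258464e-04]), 'joint_torque': array([-7.46390360e-04, -4.91277838e+01, -4.04345104e-01, -3.12532496e+01,
       -6.39301445e-02,  4.36713675e-02,  1.77364564e-04]), 'position': array([0.29118106, 0.58051296, 0.22144838]), 'tool_rot': array([-1.54176423,  0.36483334, -0.36427948]), 'ft_force': array([0.25422121, 0.03977375, 0.59103857]), 'torque': array([-0.02644591, -0.0079762 , -0.00166245]), 'grip_width': 1.0006634852200091}
scene {'camera_matrix': array([[412.99082411,   0.        , 282.61525306],
       [  0.        , 412.99082411, 206.88879479],
       [  0.        ,   0.        ,   1.        ]]), 'k1': -0.05702230437383708, 'R': array([[-0.46740977,  0.88374073,  0.02303101],
       [ 0.48922303,  0.28027325, -0.82589813],
       [-0.7363348 , -0.37476556, -0.56334878]]), 't': array([ 0.25012619, -0.21729124,  1.413452  ])}
top {'camera_matrix': array([[422.15688685,   0.        , 270.20853194],
       [  0.        , 422.15688685, 207.96086373],
       [  0.        ,   0.        ,   1.        ]]), 'k1': -0.02652269913729385, 'R': array([[ 2.15080771e-02, -9.99768389e-01, -7.55542845e-04],
       [-9.97346998e-01, -2.14034055e-02, -6.95762840e-02],
       [ 6.95439982e-02,  2.24999047e-03, -9.97576348e-01]]), 't': array([-0.00548001,  0.55746568,  0.93677461])}
```

View pics/scene0.png

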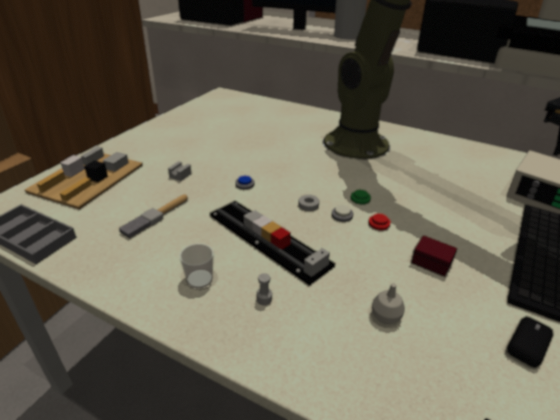

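View pics/top0.png

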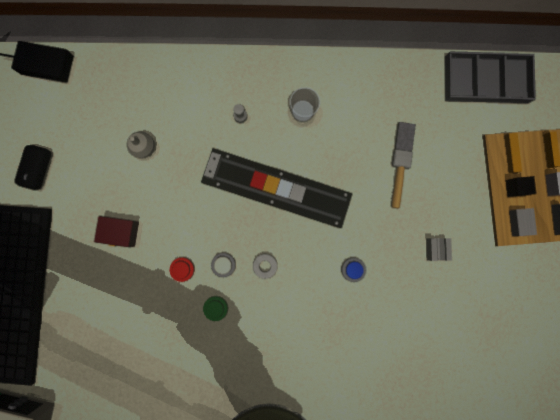

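The top view shows the rail from (205,165), where the steel stop is, to (350,210) at its open end. The blocks run red, brass, alu, steel between (259,181) and (297,193). There are three raised look-alike groups:
- **Blue button:** (354,269), the only blue one, so it is the target.
- **White button:** (223,264).
- **Red and green decoys:** (182,269) and (215,308). The ring gauge is at (264,265).

Next I'll enlarge a crop and measure.

```bash
cat > h.py <<'E'
import numpy as np,cv2
from bench import ctrl
def ray(n,uv,ci=None):
    c=ci or ctrl.camera_info(n)
    p=cv2.undistortPoints(np.array(uv,float).reshape(-1,1,2),np.array(c["camera_matrix"]),np.array([c["k1"],0,0,0.])).reshape(-1,2)
    R=np.array(c["R"]);t=np.array(c["t"])
    return -R.T@t, np.c_[p,np.ones(len(p))]@R
def plane(n,uv,z,ci=None):
    o,d=ray(n,uv,ci); return o+d*((z-o[2])/d[:,2])[:,None]
def tri(rays):
    A=np.zeros((3,3));b=np.zeros(3)
    for o,d in rays:
        d=d/np.linalg.norm(d);P=np.eye(3)-np.outer(d,d);A+=P;b+=P@o
    X=np.linalg.solve(A,b); return X,[np.linalg.norm((np.eye(3)-np.outer(d,d)/(d@d))@(X-o)) for o,d in rays]
E
python3 - <<'E'
from h import *
t=cv2.imread("pics/top0.png")
cv2.imwrite("pics/top0_rail.png",cv2.resize(t[140:235,195:360],None,fx=4.8,fy=4.8,interpolation=cv2.INTER_CUBIC))
c=np.hstack([t[240:300,325:385],t[235:295,195:255]])
s=cv2.imread("pics/scene0.png")
cv2.imwrite("pics/btn.png",cv2.resize(c,None,fx=5,fy=5,interpolation=cv2.INTER_CUBIC))
cv2.imwrite("pics/scene_rail.png",cv2.resize(s[165:285,200:345],None,fx=5,fy=5,interpolation=cv2.INTER_CUBIC)[:600])
def blob(im,lo,hi):
    m=cv2.inRange(cv2.cvtColor(im,cv2.COLOR_BGR2HSV),lo,hi)
    n,_,st,ce=cv2.connectedComponentsWithStats(m)
    return [(st[i].tolist(),ce[i].round(2).tolist()) for i in range(1,n) if st[i][4]>25]
for n,im in(("top",t),("scene",s)):
    print(n,"blue",blob(im,(105,120,60),(130,255,255)));print(n,"red",blob(im,(0,180,80),(6,255,255)));print(n,"brass",blob(im,(10,140,100),(25,255,255)))
E
```

```text
top blue [([346, 262, 17, 17, 232], [354.25, 269.93])]
top red [([250, 171, 17, 19, 203], [258.1, 179.87]), ([170, 258, 24, 23, 421], [181.14, 269.17])]
top brass [([486, 131, 74, 115, 4570], [519.84, 184.94]), ([549, 130, 11, 42, 294], [555.65, 146.95]), ([394, 167, 10, 40, 216], [398.31, 187.14]), ([263, 175, 17, 19, 217], [270.76, 183.93])]
scene blue [([238, 176, 13, 8, 79], [244.3, 179.76])]
scene red [([370, 214, 20, 15, 205], [379.45, 221.02]), ([271, 228, 18, 11, 114], [279.93, 233.25])]
scene brass [([0, 156, 16, 13, 52], [6.75, 162.21]), ([37, 171, 26, 15, 85], [49.52, 177.58]), ([60, 177, 29, 19, 165], [73.82, 185.93]), ([262, 223, 19, 10, 109], [271.07, 227.49])]
```

View pics/top0_rail.png

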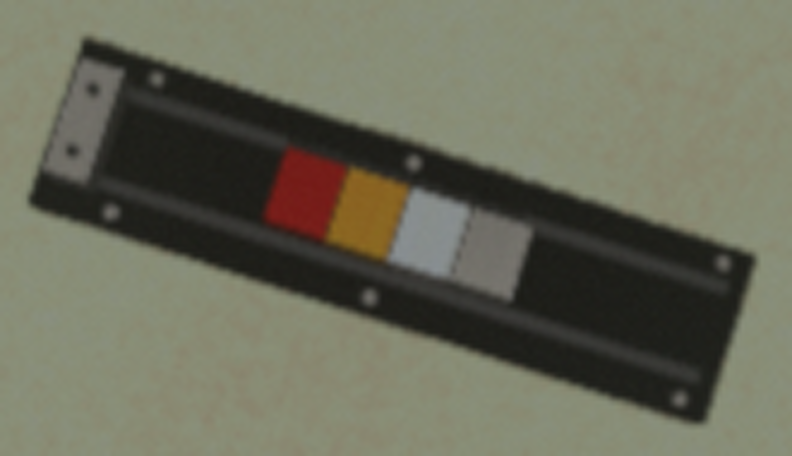

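View pics/scene_rail.png

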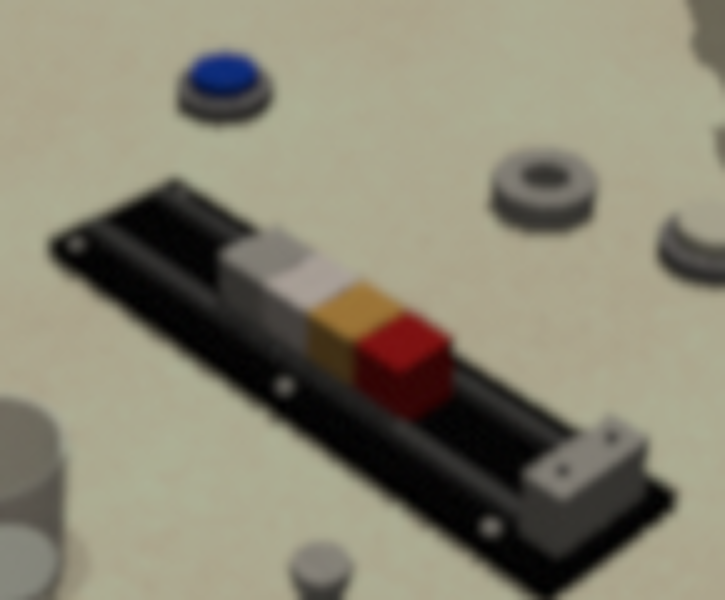

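View pics/btn.png

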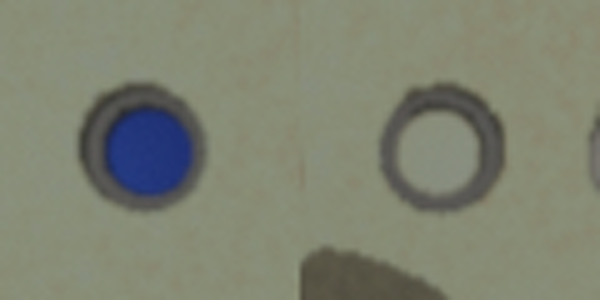

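Confirmed: the blue cap is at top-view pixel (354,270), and white is at (223,264). The steel block is the last one, with its rear top edge at crop (533,228)–(513,300). The stop is at crop left.

```bash
python3 - <<'E'
from h import *
t=cv2.imread("pics/top0.png"); s=cv2.imread("pics/scene0.png")
f=lambda L:[(195+(a+.5)/4.8-.5,140+(b+.5)/4.8-.5) for a,b in L]
# rail outline by mask
g=cv2.cvtColor(t,cv2.COLOR_BGR2GRAY); m=((g<75)*255).astype(np.uint8); m[:140]=0;m[235:]=0;m[:,:195]=0;m[:,360:]=0
c=max(cv2.findContours(m,cv2.RETR_EXTERNAL,cv2.CHAIN_APPROX_NONE)[0],key=cv2.contourArea)
r=cv2.minAreaRect(cv2.convexHull(c)); print("rect",r)
P=plane("top",cv2.boxPoints(r),.012); print(P.round(4)); 
for L in([(85,38),(755,258),(703,423),(30,205)],):
    Q=plane("top",f(L),.012);print("rail hand",Q.round(4).tolist())
ctr=Q.mean(0); ax=(Q[0]+Q[3]-Q[1]-Q[2])/2; print("ctr",ctr,"len",np.linalg.norm(ax),"ang",np.degrees(np.arctan2(ax[1],ax[0])))
ctr2=P.mean(0); print("ctr mask",ctr2)
B=plane("top",f([(288,147),(533,228),(513,300),(264,220)]),.046);print("row",B.round(4).tolist())
e=ax/np.linalg.norm(ax); n=np.array([-e[1],e[0],0])
for q in B: print("rail coords",((q-ctr)@e).round(4),((q-ctr)@n).round(4))
S=plane("top",f([(125,68),(88,186)]),.046)
for q in S: print("stop",((q-ctr)@e).round(4),((q-ctr)@n).round(4))
# triangulated heights
g2=lambda L:[(200+(a+.5)/5-.5,165+(b+.5)/5-.5) for a,b in L]
for nm,a,b in(("rail corner open-far",(755,258),(52,245)),("steel rear-near corner top",(513,300),(278,228)),("steel rear-far top",(533,228),(221,258)),("red front far top",(288,147),(405,374)),("red front near top",(264,220),(452,342)),("rail corner open-near",(703,423),(175,180))):
    o,d=ray("top",f([a]));o2,d2=ray("scene",g2([b])); X,e_=tri([(o,d[0]),(o2,d2[0])]); print(nm,X.round(4),np.round(e_,4))
o,d=ray("top",[(354.25,269.93)]);o2,d2=ray("scene",[(244.3,179.76)]);X,e_=tri([(o,d[0]),(o2,d2[0])]);print("blue",X,e_,plane("top",[(354.25,269.93)],.018))
print("white",plane("top",f([])+[(222.5,264.5)],.018), "ring",plane("top",[(264.5,265.5)],.018))
from scipy.spatial.transform import Rotation as R
st=ctrl.get_state();print(R.from_rotvec(st["tool_rot"]).as_matrix().round(3))
E
```

```text
rect ((276.2438659667969, 187.59310913085938), (147.70823669433594, 37.08895492553711), 18.130186080932617)
[[ 0.6137  0.1682  0.012 ]
 [ 0.6962  0.1443  0.012 ]
 [ 0.5965 -0.1805  0.012 ]
 [ 0.5152 -0.1548  0.012 ]]
rail hand [[0.6949, 0.1431, 0.012], [0.5955, -0.1798, 0.012], [0.5163, -0.1557, 0.012], [0.6135, 0.1669, 0.012]]
ctr [ 0.60507493 -0.00638068  0.012     ] len 0.3374133529916514 ang 73.05995200251841
ctr mask [ 0.60538286 -0.00570981  0.012     ]
row [[0.6387, 0.0428, 0.046], [0.6035, -0.0709, 0.046], [0.57, -0.0622, 0.046], [0.6045, 0.053, 0.046]]
rail coords 0.0568 -0.0178
rail coords -0.0622 -0.0173
rail coords -0.0636 0.0173
rail coords 0.0567 0.0178
stop 0.1402 -0.0293
stop 0.1388 0.0282
rail corner open-far [ 0.5946 -0.1783  0.0087] [0.0024 0.0024]
steel rear-near corner top [ 0.5691 -0.0603  0.0442] [0.0023 0.0023]
steel rear-far top [ 0.6031 -0.0699  0.0441] [0.0013 0.0013]
red front far top [0.6378 0.0452 0.0443] [0.0026 0.0026]
red front near top [0.6047 0.0537 0.0426] [0.0006 0.0006]
rail corner open-near [ 0.5158 -0.1549  0.0101] [0.0013 0.0013]
blue [ 0.42120475 -0.18445967  0.01660954] [np.float64(0.0014023125199388261), np.float64(0.0014023125199387402)] [[ 0.42195383 -0.18544252  0.018     ]]
white [[0.42779317 0.11104796 0.018     ]] ring [[0.42763775 0.01654146 0.018     ]]
[[ 0.894 -0.001  0.448]
 [-0.448 -0.002  0.894]
 [ 0.    -1.    -0.002]]
```

play_rows --translation '[[0,0,0],[0,0,0],[23.5,0,-28],[23.5,0,-28],[23.5,0,-28],[23.5,0,-28],[23.5,0,-28],[23.5,0,-28],[23.5,0,-28],[23.5,0,-28]]' --turn '[[0,-0.0845,0],[0,-0.0845,0],[0,0,0],[0,0,0],[0,0,0],[0,0,0],[0,0,0],[0,0,0],[0,0,0],[0,0,0]]' --fingers '[-1,-1,-1,-1,-1,-1,-1,-1,-1,-1]' --grip_force 30

```text
time: 0.93
position: [0.4061, 0.31, 0.2223]
tool_rot: [-1.559, 0.232, -0.232]
ft_force: [0.8, 0.1, -0.3]
grip_width: 0.326
```

play_rows --translation '[[23.5,0,-28],[23.5,0,-28],[23.5,0,-28],[23.5,0,-28],[23.5,0,-28],[23.5,0,-28],[23.5,0,-28],[23.5,0,-28],[23.5,0,-28],[0,0,0]]' --turn '[[0,0,0],[0,0,0],[0,0,0],[0,0,0],[0,0,0],[0,0,0],[0,0,0],[0,0,0],[0,0,0],[0,0,0]]' --fingers '[-1,-1,-1,-1,-1,-1,-1,-1,-1,-1]'

```text
time: 1.77
position: [0.5363, 0.0, 0.2225]
tool_rot: [-1.562, 0.24, -0.243]
ft_force: [-0.2, -0.1, -0.5]
grip_width: 0.006
```

```bash
cat >> h.py <<'E'
from scipy.spatial.transform import Rotation as Rn
CTR=np.array([.6052,-.006,0]);E=np.array([np.cos(np.radians(73.06)),np.sin(np.radians(73.06)),0]);N=np.array([-E[1],E[0],0])
def rep():
    s=ctrl.get_state();p=s["position"];M=Rn.from_rotvec(s["tool_rot"]).as_matrix()
    print("t",s["time"],"pos",p.round(4),"rail x,y",((p-CTR)@E).round(4),((p-CTR)@N).round(4),"F",s["ft_force"].round(2),"grip",round(s["grip_width"],3));print(M.round(3));return p,M
E
python3 - <<'E'
from h import *
rep(); ci=ctrl.camera_info("wrist")
cv2.imwrite("pics/w1.png",ctrl.get_image("wrist"));cv2.imwrite("pics/t1.png",ctrl.get_image("top"))
E
```

```text
t 1.7667 pos [0.5363 0.     0.2225] rail x,y -0.0143 0.0677 F [-0.22 -0.07 -0.46] grip 0.006
[[ 0.953  0.001  0.302]
 [-0.302 -0.005  0.953]
 [ 0.003 -1.    -0.004]]
```

View pics/w1.png

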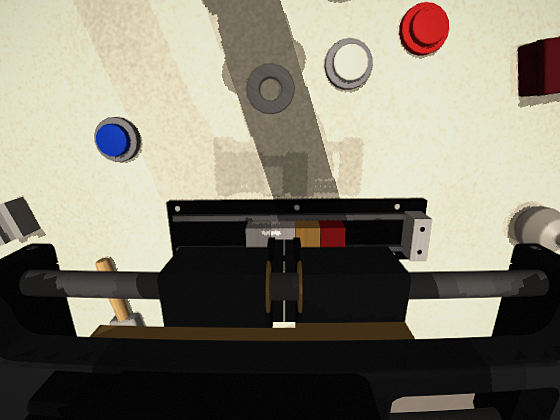

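The wrist view shows the tool beside the row, with the blue cap at (113,139), white at (350,63), red at (425,28), and the row of blocks at (246–345,233). I'll move behind the row.

```bash
python3 - <<'E'
from h import *
im=cv2.imread("pics/w1.png")
m=cv2.inRange(cv2.cvtColor(im,cv2.COLOR_BGR2HSV),(105,120,60),(130,255,255))
n,_,st,ce=cv2.connectedComponentsWithStats(m);k=1+st[1:,4].argmax();print(st[k],ce[k],plane("wrist",[ce[k]],.018))
E
```

```text
[ 96 124  31  33 792] [111.09217172 139.65277778] [[ 0.419012   -0.17719193  0.018     ]]
```

play_rows --translation '[[0,0,0],[17,0,-22],[17,0,-22],[17,0,-22],[17,20,-20],[0,30,0],[0,30,0],[0,30,0],[0,0,0],[0,0,0]]' --turn '[[0,-0.011,0],[0.035,0,0],[0,0,0],[0,0,0],[0,0,0],[0,0,0],[0,0,0],[0,0,0],[0,0,0],[0,0,0]]' --fingers '[-1,-1,-1,-1,-1,-1,-1,-1,-1,-1]'

```text
time: 2.7
position: [0.5757, -0.0865, 0.1092]
tool_rot: [-1.525, 0.219, -0.221]
ft_force: [0.0, -0.1, 0.9]
grip_width: 0.004
```

```bash
python3 - <<'E'
from h import *
rep()
cv2.imwrite("pics/s2.png",cv2.resize(ctrl.get_image("scene")[140:290,190:350],None,fx=4,fy=4,interpolation=cv2.INTER_CUBIC));cv2.imwrite("pics/w2.png",ctrl.get_image("wrist"))
E
```

```text
t 2.7 pos [ 0.5757 -0.0865  0.1092] rail x,y -0.0856 0.0047 F [ 0.05 -0.06  0.9 ] grip 0.004
[[ 0.961  0.006  0.278]
 [-0.278  0.034  0.96 ]
 [-0.004 -0.999  0.035]]
```

View pics/s2.png

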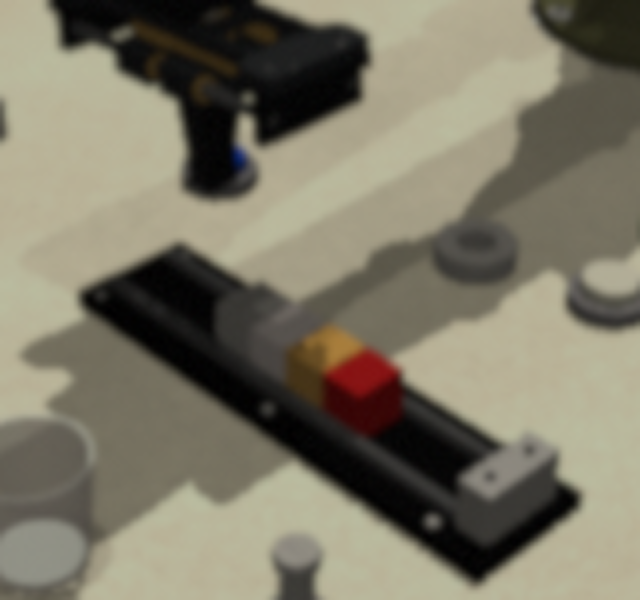

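View pics/w2.png

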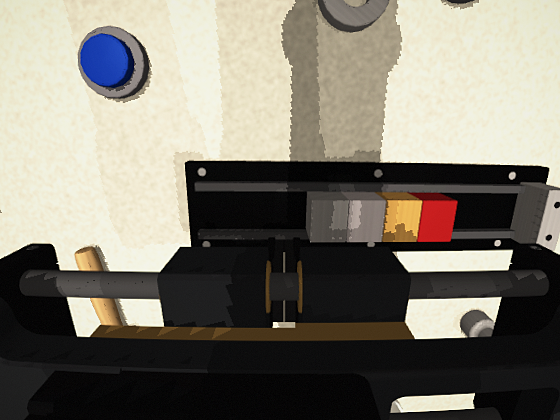

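The fingers are above the channel, just behind the steel block, whose rear edge is at wrist pixel 307. I'll shift back, centre and lower.

play_rows --translation '[[5,0,-12],[0,0,0],[0,20,0],[0,20,0],[0,20,0],[0,10,0],[0,8,0],[0,0,0],[0,0,0],[0,0,0]]' --turn '[[0,0.014,0],[0,0,0],[0,0,0],[0,0,0],[0,0,0],[0,0,0],[0,0,0],[0,0,0],[0,0,0],[0,0,0]]' --fingers '[-1,-1,-1,-1,-1,-1,-1,-1,-1,-1]'

```text
time: 3.63
position: [0.5802, -0.0993, 0.0333]
tool_rot: [-1.523, 0.228, -0.239]
ft_force: [0.2, -0.1, 0.5]
grip_width: 0.001
```

```bash
python3 - <<'E'
from h import *
rep()
cv2.imwrite("pics/w3.png",ctrl.get_image("wrist"));cv2.imwrite("pics/s3.png",cv2.resize(ctrl.get_image("scene")[140:290,190:350],None,fx=4,fy=4,interpolation=cv2.INTER_CUBIC))
E
```

```text
t 3.6333 pos [ 0.5802 -0.0993  0.0333] rail x,y -0.0965 -0.0033 F [ 0.24 -0.11  0.46] grip 0.001
[[ 0.956  0.012  0.294]
 [-0.295  0.033  0.955]
 [ 0.002 -0.999  0.035]]
```

View pics/w3.png

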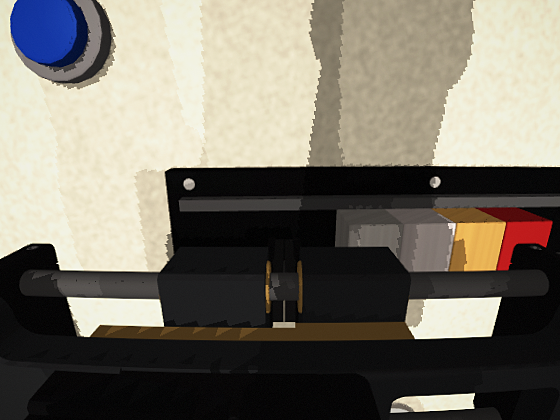

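View pics/s3.png

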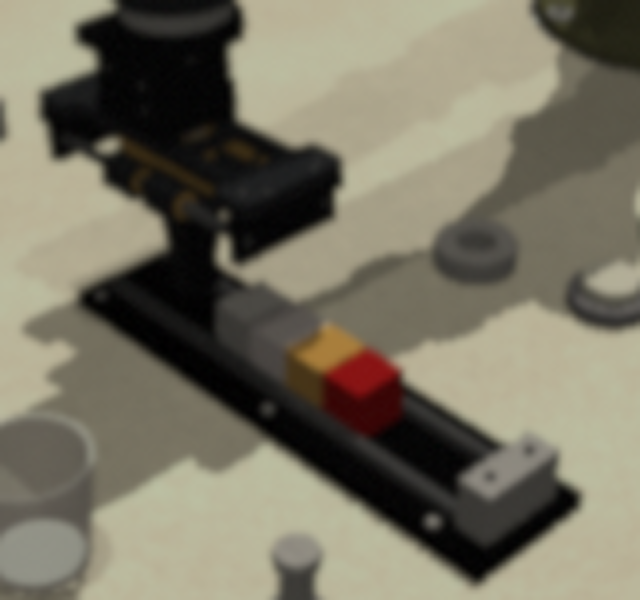

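play_rows --translation '[[-3,8,0],[0,0,0],[0,0.1,3],[0,0.1,3],[0,0.1,3],[0,0.1,3],[0,0.1,3],[0,0.1,3],[0,0.2,5],[0,0.2,5]]' --turn '[[0,0,0],[0,0,0],[0,0,0],[0,0,0],[0,0,0],[0,0,0],[0,0,0],[0,0,0],[0,0,0],[0,0,0]]' --fingers '[-1,-1,-1,-1,-1,-1,-1,-1,-1,-1]'

```text
time: 4.57
position: [0.5845, -0.072, 0.0241]
tool_rot: [-1.525, 0.23, -0.237]
ft_force: [-1.5, -6.5, 1.9]
grip_width: 0.003
```

```bash
python3 - <<'E'
from h import *
rep()
cv2.imwrite("pics/w4.png",ctrl.get_image("wrist"))
E
```

```text
t 4.5667 pos [ 0.5845 -0.072   0.0241] rail x,y -0.0692 0.0006 F [-1.48 -6.48  1.9 ] grip 0.003
[[ 0.956  0.009  0.294]
 [-0.295  0.032  0.955]
 [-0.    -0.999  0.033]]
```

View pics/w4.png

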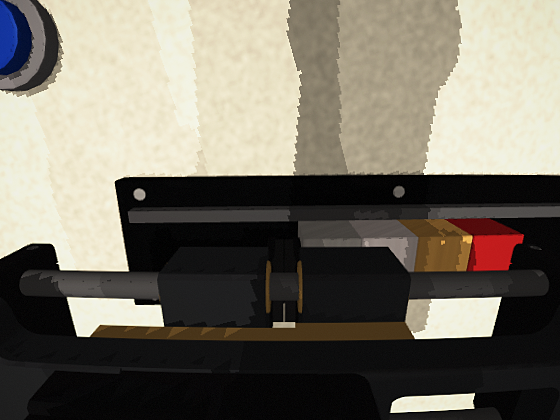

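The finger touches the steel block, whose rear edge is at wrist pixel 300, and the row is still closed. The push force is about 6.6 N, so I'll keep going.

play_rows --translation '[[0,0.1,5],[0,0.1,5],[0,0.2,5],[0,0.1,5],[0,0.2,5],[0,0.1,5],[0,0.2,5],[0,0.1,5],[0,0.2,5],[0,0.1,5]]' --turn '[[0,0,0],[0,0,0],[0,0,0],[0,0,0],[0,0,0],[0,0,0],[0,0,0],[0,0,0],[0,0,0],[0,0,0]]' --fingers '[-1,-1,-1,-1,-1,-1,-1,-1,-1,-1]'

```text
time: 5.45
position: [0.5987, -0.0257, 0.0241]
tool_rot: [-1.526, 0.232, -0.238]
ft_force: [-2.2, -5.2, 0.5]
grip_width: 0.009
```

```bash
python3 - <<'E'
from h import *
rep()
cv2.imwrite("pics/s5.png",cv2.resize(ctrl.get_image("scene")[140:290,190:350],None,fx=4,fy=4,interpolation=cv2.INTER_CUBIC))
E
```

```text
t 5.45 pos [ 0.5987 -0.0257  0.0241] rail x,y -0.0207 0.0005 F [-2.2  -5.24  0.54] grip 0.009
[[ 0.955  0.009  0.296]
 [-0.296  0.031  0.955]
 [-0.001 -0.999  0.032]]
```

View pics/s5.png

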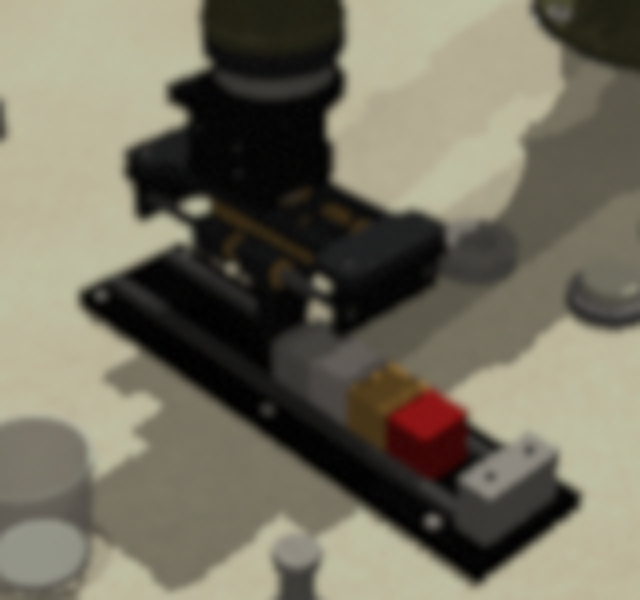

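The train is closed, with the red front face about 25–30 mm from the stop. I'll go slower from here.

play_rows --translation '[[0,0.1,3],[0,0.1,3],[0,0.1,3],[0,0.1,3],[0,0.1,3],[0,0.1,3],[0,0.1,2],[0,0,1],[0,0,1],[0,0,1]]' --turn '[[0,0,0],[0,0,0],[0,0,0],[0,0,0],[0,0,0],[0,0,0],[0,0,0],[0,0,0],[0,0,0],[0,0,0]]' --fingers '[-1,-1,-1,-1,-1,-1,-1,-1,-1,-1]'

```text
time: 6.33
position: [0.6054, -0.0033, 0.0241]
tool_rot: [-1.526, 0.232, -0.238]
ft_force: [-1.2, -6.1, -0.4]
grip_width: 0.005
```

```bash
python3 - <<'E'
from h import *
rep()
cv2.imwrite("pics/s6.png",cv2.resize(ctrl.get_image("scene")[170:290,240:350],None,fx=5,fy=5,interpolation=cv2.INTER_CUBIC))
E
```

```text
t 6.3333 pos [ 0.6054 -0.0033  0.0241] rail x,y 0.0026 0.0006 F [-1.19 -6.09 -0.37] grip 0.005
[[ 0.955  0.009  0.296]
 [-0.296  0.031  0.955]
 [-0.001 -0.999  0.033]]
```

View pics/s6.png

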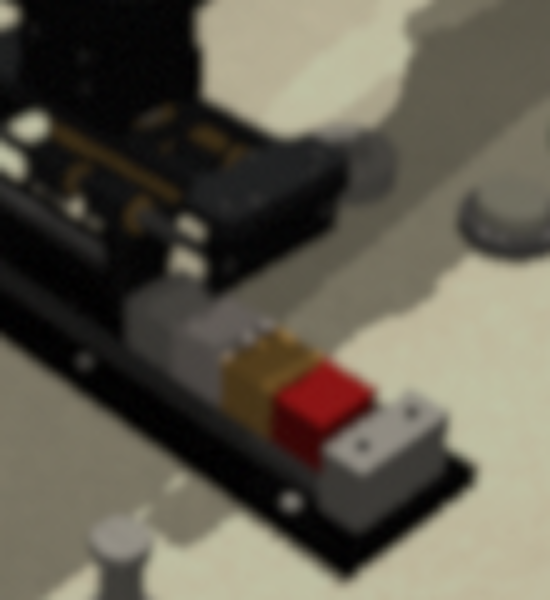

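Only a few millimetres of gap remain. I'll move at 1 mm per row and watch for the force to rise.

play_rows --translation '[[0,0,1],[0,0,1],[0,0.1,1],[0,0,1],[0,0,1],[0,0,0],[0,0,0],[0,0,0],[0,0,0],[0,0,0]]' --turn '[[0,0,0],[0,0,0],[0,0,0],[0,0,0],[0,0,0],[0,0,0],[0,0,0],[0,0,0],[0,0,0],[0,0,0]]' --fingers '[-1,-1,-1,-1,-1,-1,-1,-1,-1,-1]'

```text
time: 7.22
position: [0.6076, 0.0043, 0.0246]
tool_rot: [-1.523, 0.229, -0.237]
ft_force: [-0.8, -1.7, -1.5]
grip_width: 0.006
```

```bash
python3 - <<'E'
from h import *
rep()
E
```

```text
t 7.2167 pos [0.6076 0.0043 0.0246] rail x,y 0.0105 0.0007 F [-0.85 -1.69 -1.48] grip 0.006
[[ 0.956  0.01   0.294]
 [-0.294  0.034  0.955]
 [-0.001 -0.999  0.036]]
```

play_rows --translation '[[0,0,1],[0,0,1],[0,0,1],[0,0,0],[0,0,0],[0,0,0],[0,0,0],[0,0,0],[0,0,0],[0,0,0]]' --turn '[[0,0,0],[0,0,0],[0,0,0],[0,0,0],[0,0,0],[0,0,0],[0,0,0],[0,0,0],[0,0,0],[0,0,0]]' --fingers '[-1,-1,-1,-1,-1,-1,-1,-1,-1,-1]'

```text
time: 8.05
position: [0.6084, 0.0055, 0.0246]
tool_rot: [-1.524, 0.23, -0.238]
ft_force: [-0.6, -5.5, -1.9]
grip_width: 0.008
```

```bash
python3 - <<'E'
from h import *
rep()
cv2.imwrite("pics/s7.png",cv2.resize(ctrl.get_image("scene")[170:290,240:350],None,fx=5,fy=5,interpolation=cv2.INTER_CUBIC))
cv2.imwrite("pics/w7.png",ctrl.get_image("wrist"))
E
```

```text
t 8.05 pos [0.6084 0.0055 0.0246] rail x,y 0.0119 0.0003 F [-0.62 -5.51 -1.92] grip 0.008
[[ 0.956  0.01   0.295]
 [-0.295  0.033  0.955]
 [-0.    -0.999  0.034]]
```

View pics/s7.png

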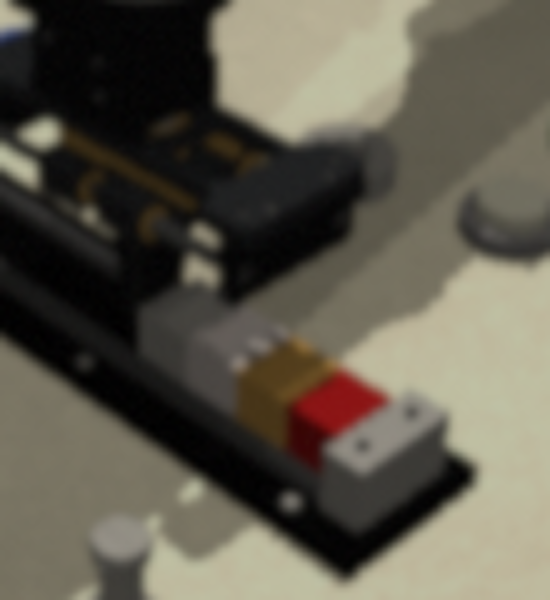

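View pics/w7.png

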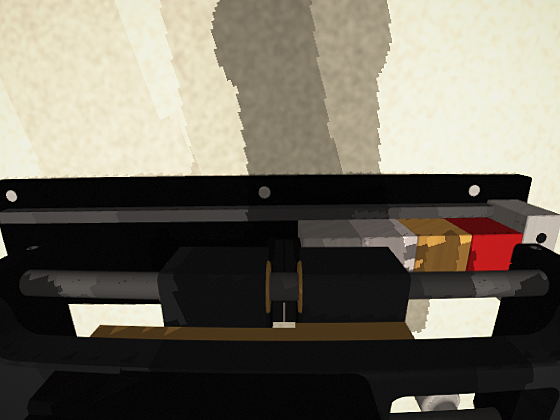

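play_rows --translation '[[0,0,1],[0,0,1],[0,0,1],[0,0,0],[0,0,0],[0,0,0],[0,0,0],[0,0,0],[0,0,0],[0,0,0]]' --turn '[[0,0,0],[0,0,0],[0,0,0],[0,0,0],[0,0,0],[0,0,0],[0,0,0],[0,0,0],[0,0,0],[0,0,0]]' --fingers '[-1,-1,-1,-1,-1,-1,-1,-1,-1,-1]'

```text
time: 8.98
position: [0.6084, 0.0055, 0.0246]
tool_rot: [-1.527, 0.232, -0.238]
ft_force: [-4.8, -10.2, 1.1]
grip_width: 0.008
```

```bash
python3 - <<'E'
from h import *
rep()
E
```

```text
t 8.9833 pos [0.6084 0.0055 0.0246] rail x,y 0.012 0.0003 F [ -4.83 -10.19   1.08] grip 0.008
[[ 0.955  0.008  0.296]
 [-0.296  0.03   0.955]
 [-0.001 -1.     0.031]]
```

The force rose from 5.5 to 11.3 N with no movement, so the row is home. I'll give one firmer push, then back off along the rail and lift.

play_rows --translation '[[0,0,1.5],[0,0,1.5],[0,0,0],[0,0,0],[0,0,0],[0,0,-3],[0,0,-5],[0,0,-8],[0,0,-10],[0,0,-10]]' --turn '[[0,0,0],[0,0,0],[0,0,0],[0,0,0],[0,0,0],[0,0,0],[0,0,0],[0,0,0],[0,0,0],[0,0,0]]' --fingers '[-1,-1,-1,-1,-1,-1,-1,-1,-1,-1]'

```text
time: 9.82
position: [0.6001, -0.0217, 0.024]
tool_rot: [-1.522, 0.227, -0.237]
ft_force: [1.3, -0.9, -0.6]
grip_width: 0.008
```

play_rows --translation '[[0,0,0],[0,-20,0],[0,-30,0],[0,-30,0],[0,-20,0],[0,0,-20],[0,0,-30],[0,0,-30],[0,0,-30],[0,0,0]]' --turn '[[0,0,0],[0,0,0],[0,0,0],[0,0,0],[0,0,0],[-0.035,0,0],[0,0,0],[0,0,0],[0,0,0],[0,0,0]]' --fingers '[-1,-1,-1,-1,-1,-1,-1,-1,-1,-1]'

```text
time: 10.65
position: [0.564, -0.1385, 0.1235]
tool_rot: [-1.561, 0.241, -0.242]
ft_force: [-0.1, -0.3, 0.6]
grip_width: 0.005
```

```bash
python3 - <<'E'
from h import *
rep()
s=ctrl.get_image("scene");t=ctrl.get_image("top")
cv2.imwrite("pics/s8.png",cv2.resize(s[170:290,200:350],None,fx=5,fy=5,interpolation=cv2.INTER_CUBIC))
cv2.imwrite("pics/t8.png",cv2.resize(t[140:235,195:360],None,fx=4.8,fy=4.8,interpolation=cv2.INTER_CUBIC))
cv2.imwrite("pics/t8full.png",t)
rep();cv2.imwrite("pics/w8.png",ctrl.get_image("wrist"))
E
```

```text
t 10.65 pos [ 0.564  -0.1385  0.1235] rail x,y -0.1388 0.0008 F [-0.11 -0.3   0.58] grip 0.005
[[ 0.953 -0.     0.303]
 [-0.303 -0.003  0.953]
 [ 0.001 -1.    -0.003]]
t 10.75 pos [ 0.5661 -0.132   0.1232] rail x,y -0.1319 0.0007 F [ 0.15  0.84 -0.27] grip 0.005
[[ 0.955  0.001  0.298]
 [-0.298  0.001  0.955]
 [ 0.    -1.     0.001]]
```

View pics/s8.png

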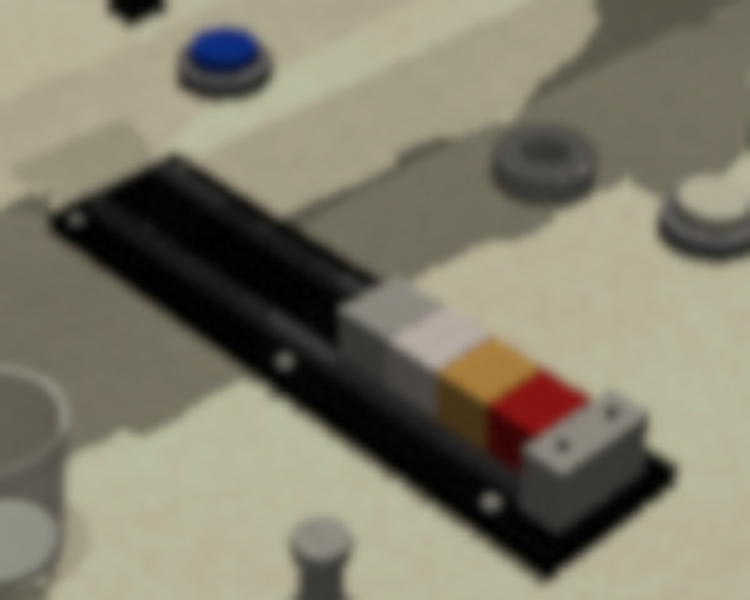

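View pics/t8.png

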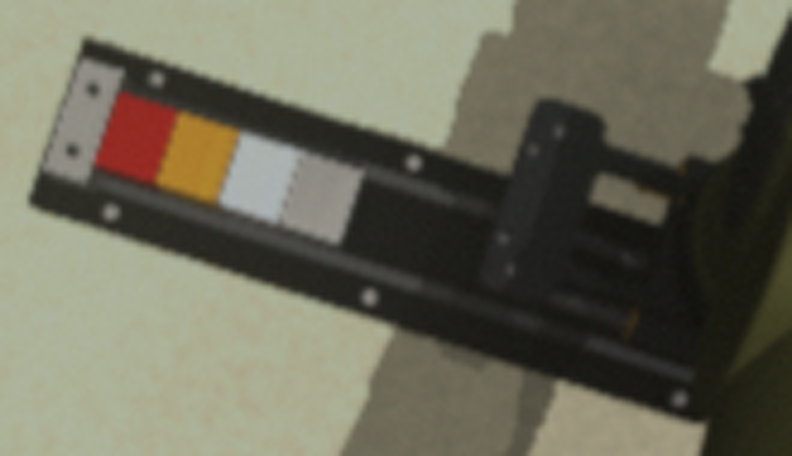

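View pics/w8.png

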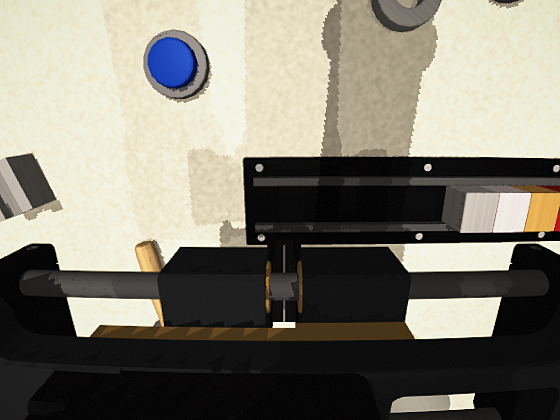

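The blocks are closed up against the stop: in the top crop red meets the stop at (118,95) and there are no visible gaps. The blue button is up, at wrist pixel (172,62). I'll check the rear-edge coordinate and the blue position next.

```bash
python3 - <<'E'
from h import *
f=lambda L:[(195+(a+.5)/4.8-.5,140+(b+.5)/4.8-.5) for a,b in L]
for q in plane("top",f([(365,168),(344,244),(118,92),(94,168)]),.046): print(((q-CTR)@E).round(4),((q-CTR)@N).round(4))
im=cv2.imread("pics/w8.png")
m=cv2.inRange(cv2.cvtColor(im,cv2.COLOR_BGR2HSV),(105,120,60),(130,255,255))
n,_,st,ce=cv2.connectedComponentsWithStats(m);k=1+st[1:,4].argmax();print(ce[k],plane("wrist",[ce[k]],.018))
p,M=rep()
tgt=np.array([.421,-.183,.06]);print("tool shift mm",(M.T@(tgt-p)*1000).round(1))
E
```

```text
0.0196 -0.0196
0.0178 0.0169
0.1393 -0.0177
0.1385 0.0194
[170.44358833  61.58503027] [[ 0.41970674 -0.18287538  0.018     ]]
t 10.8 pos [ 0.5666 -0.1302  0.123 ] rail x,y -0.13 0.0007 F [-0.2   0.45  0.3 ] grip 0.002
[[ 0.956  0.     0.295]
 [-0.295  0.001  0.956]
 [-0.    -1.     0.001]]
tool shift mm [-123.6   62.9  -93.5]
```

play_rows --translation '[[-20,0,-15],[-26,0,-20],[-26,0,-20],[-26,0,-20],[-26,0,-18],[0,25,0],[0,25,0],[0,15,0],[0,0,0],[0,0,0]]' --turn '[[0,0,0],[0,0,0],[0,0,0],[0,0,0],[0,0,0],[0,0,0],[0,0,0],[0,0,0],[0,0,0],[0,0,0]]' --fingers '[-1,-1,-1,-1,-1,-1,-1,-1,-1,-1]'

```text
time: 11.63
position: [0.4206, -0.1818, 0.0577]
tool_rot: [-1.558, 0.234, -0.231]
ft_force: [0.1, 0.1, -0.1]
grip_width: 0.005
```

```bash
python3 - <<'E'
from h import *
p,M=rep()
cv2.imwrite("pics/s9.png",cv2.resize(ctrl.get_image("scene")[110:230,180:330],None,fx=5,fy=5,interpolation=cv2.INTER_CUBIC))
p,M=rep()
print((M.T@(np.array([.421,-.183,.018])-p)*1000).round(1))
E
```

```text
t 11.6333 pos [ 0.4206 -0.1818  0.0577] rail x,y -0.222 0.1254 F [ 0.13  0.06 -0.05] grip 0.005
[[ 0.956 -0.002  0.292]
 [-0.292  0.     0.956]
 [-0.002 -1.    -0.   ]]
t 11.6833 pos [ 0.4214 -0.1823  0.0585] rail x,y -0.2222 0.1245 F [-0.11 -1.53  0.69] grip 0.006
[[ 0.956  0.     0.293]
 [-0.293 -0.     0.956]
 [ 0.    -1.    -0.   ]]
[-0.2 40.5 -0.8]
```

View pics/s9.png

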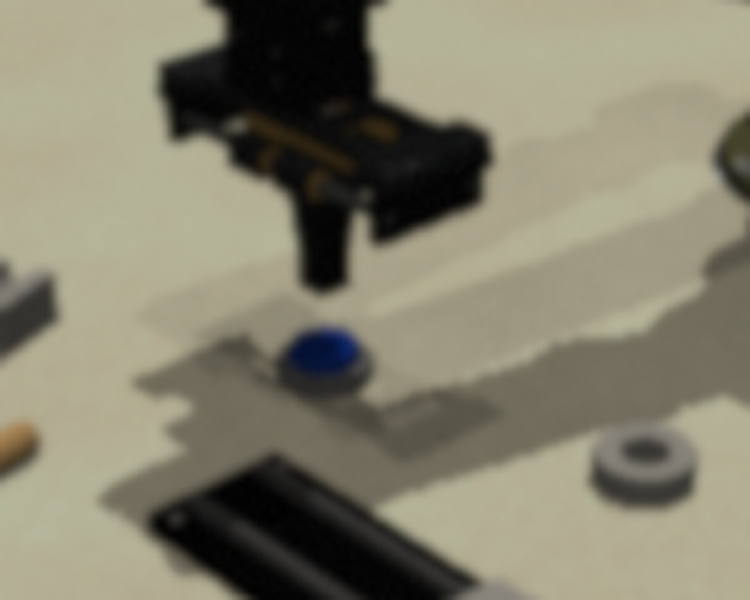

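The fingers are directly above the blue cap at crop (325,352). I'll press straight down.

play_rows --translation '[[0,12,0],[0,12,0],[0,8,0],[0,4,0],[0,4,0],[0,4,0],[0,4,0],[0,3,0],[0,0,0],[0,0,0]]' --turn '[[0,0,0],[0,0,0],[0,0,0],[0,0,0],[0,0,0],[0,0,0],[0,0,0],[0,0,0],[0,0,0],[0,0,0]]' --fingers '[-1,-1,-1,-1,-1,-1,-1,-1,-1,-1]'

```text
time: 12.52
position: [0.4215, -0.1828, 0.0149]
tool_rot: [-1.551, 0.237, -0.232]
ft_force: [-27.0, 10.7, 83.8]
grip_width: 0.003
```

```bash
python3 - <<'E'
from h import *
rep()
E
```

```text
t 12.5167 pos [ 0.4215 -0.1828  0.0149] rail x,y -0.2226 0.1242 F [-27.04  10.7   83.76] grip 0.003
[[ 0.956 -0.002  0.295]
 [-0.295  0.007  0.956]
 [-0.004 -1.     0.006]]
```

The force is 84 N, so the button is bottomed out harder than intended. I'll release it right away.

play_rows --translation '[[0,-10,0],[0,-15,0],[0,-20,0],[0,-30,0],[0,-30,0],[0,-20,0],[0,0,0],[0,0,0],[0,0,0],[0,0,0]]' --turn '[[0,0,0],[0,0,0],[0,0,0],[0,0,0],[0,0,0],[0,0,0],[0,0,0],[0,0,0],[0,0,0],[0,0,0]]' --fingers '[-1,-1,-1,-1,-1,-1,-1,-1,-1,-1]'

```text
time: 13.35
position: [0.4196, -0.1828, 0.1308]
tool_rot: [-1.558, 0.236, -0.233]
ft_force: [-0.2, -0.8, -0.1]
grip_width: 0.007
```

```bash
python3 - <<'E'
from h import *
s=ctrl.get_image("scene");t=ctrl.get_image("top");rep()
cv2.imwrite("pics/s10.png",cv2.resize(s[130:290,170:350],None,fx=3.7,fy=3.7,interpolation=cv2.INTER_CUBIC))
cv2.imwrite("pics/t10.png",t)
f=lambda im,k:cv2.inRange(cv2.cvtColor(im,cv2.COLOR_BGR2HSV),(105,120,60),(130,255,255))
for nm,im in(("scene",s),("scene0",cv2.imread("pics/scene0.png"))):
    n,_,st,ce=cv2.connectedComponentsWithStats(f(im,0));k=1+st[1:,4].argmax();print(nm,st[k],ce[k])
E
```

```text
t 13.45 pos [ 0.4196 -0.1829  0.1307] rail x,y -0.2233 0.126 F [ 0.22  0.3  -0.3 ] grip 0.004
[[ 0.956 -0.003  0.294]
 [-0.294  0.     0.956]
 [-0.003 -1.    -0.001]]
scene [238 176  13   8  75] [244.50666667 179.61333333]
scene0 [238 176  13   8  79] [244.30379747 179.75949367]
```

View pics/s10.png

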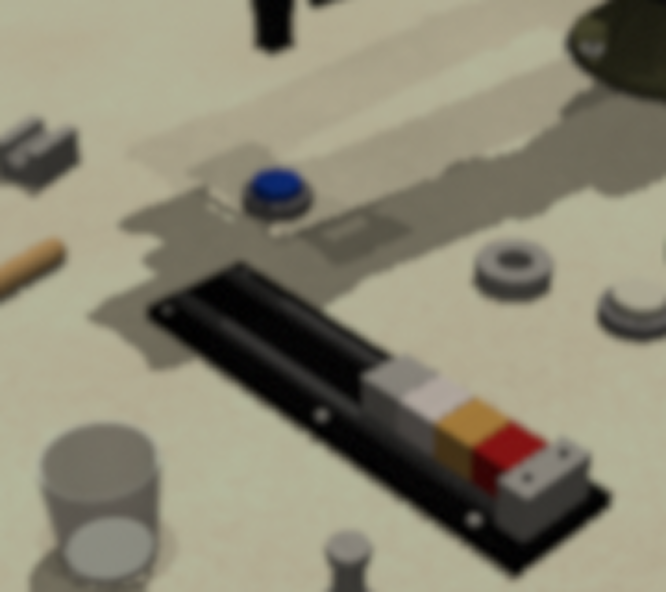

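View pics/t10.png

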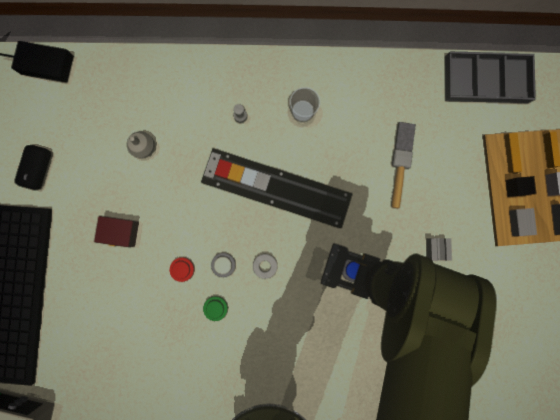

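The row is still closed against the stop. The blue cap is back at its first scene pixel, (244.5,179.6) against (244.3,179.8) at the start. White at (223,264) and the bystanders have not moved, and the arm is clear, so I'll hand in.

```bash
python3 -c "
from bench import ctrl
print(ctrl.close_job())"
```

```text
the job is handed in; nothing more can be done
None
```

The row is home against the steel stop, and the blue button was pressed and released. I handed the job in at about 13.5 s of the 40 s allowed; no verdict was reported.

**Row:** I pushed the four blocks (red, brass, alu, steel from the stop) as one train with the shut fingertips behind the steel block.
- Against the stop, the force rose from about 5.5 to 11 N with no further movement. I then commanded 3 mm more and backed off.
- The last pictures show no visible gap.
- The top view put the rear face at 18–20 mm along the rail, where 20 mm is ideal. That is within the camera calibration error, so the force was the better evidence.

**Blue button:** It was pressed only after the row was home.
- The press was harder than I meant: 84 N at the wrist, still under the 120 N limit.
- The measured tip height at the press was 14.9 mm, not the expected 12 mm. Taken literally, that is only about 3 mm of travel, and 4 mm counts as pressed. At 84 N against a 5 N spring I took the button as fully down and did not press again.

**Final check:** The blue cap was back at its starting pixel position. The white button and the bystanders looked unmoved by eye, and the arm was about 11 cm clear of everything it had touched.

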